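# Turn the spice carousel to the pepper mill and hold it still

## Task

Take the spice carousel by the knob on its stem and turn it by that knob alone, never letting it spin free, until the pepper mill (the taller, waisted one with a ball on top) stands at the front, straight behind the spoon rest. Then hold the carousel still there so that I can lift the mill out: finish with the knob still gripped, do not let go. All the jars stay upright in their hoops, and the other things on the counter stay where they are.

Things in the scene. Friction and masses are not known exactly. Their poses are not given: they have to be found in the camera images.
- mill_mid (a point): pepper mill, one of six containers on the carousel, told from the jars by shape: white ceramic, 52 mm across at the foot, narrowing to 30 mm, a domed steel head 37 mm across with a 20 mm steel ball on top; 140 mm tall (45 mm taller than the jars), 0.2 kg, loose in its hoop with 3 mm of play. Point on its centre line, 70 mm above its foot, z up. Never starts at the front place.
- carousel_knob: plain round wooden knob on top of the carousel's stem, fixed to the turntable and turning with it: 38 mm across, 36 mm tall, straight sides from 13 mm below to 14 mm above its middle. Origin at its middle, on the vertical turning axis, 210 mm above the counter, z up. The mill's top is 32 mm below this point, the jar lids 77 mm. The containers stand 60 degrees apart, 80 mm from the axis.
- front_spot (a point): the carousel's front place: fixed point 80 mm from the turning axis towards the spoon rest, 38 mm above the counter (turntable top), where the foot centre of a container standing exactly at the front lies. It belongs to the fixed foot and does not turn.
- spoon_rest (a point): small round white spoon rest, 68 mm across, with a measuring spoon in it, on a tongue of the carousel's wooden foot: it marks the carousel's front. Point at the middle of its rim, 176 mm from the turning axis, 26 mm above the counter. The foot stands fast and does not move.
- turntable (a joint): angle of the turntable on its foot, rad, 0 at the start, growing anticlockwise seen from above, no limits. A wooden disc 244 mm across, its top 38 mm above the counter, with a wire hoop round each container 35 mm above the disc. It turns lightly (about 0.02 N m of friction) and has no notches.
- jar1_mid (a point): lidded spice jar: plain white ceramic cylinder 52 mm across with a flat steel lid, 95 mm tall, about 0.2 kg, standing loose in one wire hoop of the carousel. Point at its centre, 47.5 mm above its foot, z up. Five such jars stand on the carousel, all alike.
- jar2_mid (a point): lidded spice jar: plain white ceramic cylinder 52 mm across with a flat steel lid, 95 mm tall, about 0.2 kg, standing loose in one wire hoop of the carousel. Point at its centre, 47.5 mm above its foot, z up. Five such jars stand on the carousel, all alike.
- jar3_mid (a point): lidded spice jar: plain white ceramic cylinder 52 mm across with a flat steel lid, 95 mm tall, about 0.2 kg, standing loose in one wire hoop of the carousel. Point at its centre, 47.5 mm above its foot, z up. Five such jars stand on the carousel, all alike.
- jar4_mid (a point): lidded spice jar: plain white ceramic cylinder 52 mm across with a flat steel lid, 95 mm tall, about 0.2 kg, standing loose in one wire hoop of the carousel. Point at its centre, 47.5 mm above its foot, z up. Five such jars stand on the carousel, all alike.
- jar5_mid (a point): lidded spice jar: plain white ceramic cylinder 52 mm across with a flat steel lid, 95 mm tall, about 0.2 kg, standing loose in one wire hoop of the carousel. Point at its centre, 47.5 mm above its foot, z up. Five such jars stand on the carousel, all alike.
- oil_bottle: tall green glass oil bottle, 72 mm across, 270 mm tall, right of the carousel; origin under its foot centre. To be left alone.
- shaker: pale plastic shaker cup with a blue lid, 84 mm across, about 155 mm tall, right of and beyond the carousel; origin under its foot centre. To be left alone.
- tub: open white plastic tub, 130 x 160 mm and 100 mm tall, with a black-handled palette knife leaning in it that rises to 160 mm, left of and beyond the carousel; origin under its centre. To be left alone.
- bowl: small steel bowl, 130 mm across, 50 mm tall, left of the carousel; origin under its foot centre. To be left alone.
Things that resemble listed ones, but are neither listed nor needed, are in the scene too. What is shaped like the part that bears jar4_mid but blue is not meant.

How it is judged:
By the outcome, as a careful person would: the job done as asked, in the order asked, and still so for the second after the job is handed in, while the arm keeps its last pose, push and grip.
It also fails if it takes over 58 s, if anything falls off the work surface, if the arm or the gripper's body presses on something with over 40 N, if the wrist force passes 120 N, or if a joint passes its speed limit or range.

## Robot

A 6-joint arm with a two-finger parallel gripper is mounted at the origin on the work surface. World frame = base frame: x ahead of the robot, y to its left, z up, the work surface at z = 0. Lengths are in m, angles in rad, forces in N, time in s.
With the tool pointing down it reaches from about 0.35 to 0.975 m from the base axis. Payload 4.9 kg.
Tool frame: the origin (TCP) lies at the very end of the fingers, on their centre line; the grasp point (between the pads) lies ctrl.grip_point_offset behind it (ctrl.grip_point_offset is the distance from the TCP to the grasp point, in m); z points along the fingers, y is the direction in which the jaws open and shut (so a half turn about z gives the same grasp; the last joint's range is limited). The gripper opens to 85 mm and grips with 20 to 120 N. Pads are 22 mm wide; open, the fingers measure 114 mm over their backs; the gripper's body (76 mm by 85 mm) begins 54 mm behind the grasp point. The pads swing forward as they close: fully open they stand 13 mm farther back than shut.
Start: joints at [-1.276, 0.053, 1.613, -0, 1.476, -0.119], TCP at [0.251, -0.572, 0.231] pointing down, gripper open.
Joint ranges: [-3.01, 3.01], [-1.01, 2.22], [0.06, 2.58], [-1.02, 4.17], [0.09, 2.62], [-3.14, 3.14]. Speed limits (rad/s): [2.57, 2.57, 3.14, 3.14, 3.14, 3.14].

## Interface

Orientations are given as a rotation vector (axis times angle).
In Python, from station import ctrl gives the robot as it stands. The module is installed in compiled form; this text tells all that it offers.
- The arm moves only by the shell command python3 -m creep 'ROWS' [FORCE]. ROWS is JSON, a list of rows, each a list of 5 numbers: the closure in counts, from 0 (fully open) to 255 (shut), then the shift along the tool's x, y, z in mm, then the turn about the tool's z in rad. A call has 1 to 12 rows; each row is the pose to reach, as a shift and turn from the pose commanded when the call began, along the tool's axes at that moment; what a row does not reach only later rows make up. A row lasts 1/12 s, in which the tool goes at most 41.7 mm and 7.16 degrees, less where a joint would pass 70% of its speed; a pose out of reach is approached as far as the arm can. A call with a gripper value outside its range is refused whole. The fingers move at their own pace and stop on an object; FORCE is the grip in N (left out, the last holds). Time passes only in rows, so rows that repeat a pose let the fingers close. It gives the time, the measured TCP pose, the force and the opening at its end, in the units of the state.
- ctrl.get_obs(): the state, without advancing time (a new reading comes with each control period).
- ctrl.get_image(name): name is "scene" or "top" or "wrist"; returns the picture (480x640x3 uint8, red, green, blue); there is no depth.
- ctrl.calibration(name): a dict with "fx", "fy", "cx", "cy" (pixels), "k1" (the pictures are not rectified: a ray, as slopes to the right and down, at radius r is drawn at 1 + k1 r^2 times it, then the intrinsics apply), "R" (3x3) and "t" (3): a world point X has camera coordinates R X + t. Camera axes: x right, y down, z forward; pixel columns grow to the right and rows downward; lengths in m; the calibration is good to about 2 mm. A picture is of the moment at which its call begins: read the wrist's pose just before it. calibration takes no time and is no camera call; for the wrist camera it gives the pose at the moment of the call.
- ctrl.finish_job(): hands the job in, once; it reports no verdict.
Trained networks look in the newest picture that a camera, given by its name, has taken for a name from the list of things; names that differ only in an ending like _2 or _b are one class to them, and where a whole thing is asked for, a point or a joint stands for the part that bears it (a point fixed in the world has none). Each returns a list of dicts, best first, with "conf" (0 to 1); they miss things now and then, are a little off and sometimes report something else, mostly with a low value. They report only what shows in the picture. A call takes as long as a camera call. They do not tell look-alikes from the thing itself.
- ctrl.boxes_of(camera, label): "rect" ([left, top, width, height] in pixels, round what is visible of it).
- ctrl.outline_of(camera, label): "mask" (480x640 bool, what is visible of it) and "rect" ([left, top, width, height] in pixels, round what is visible of it).
The state is a dict: "t": time; "q": joint angles; "dq": joint speeds; "effort": joint torques, N m; "tool_pos": TCP position; "tool_rot": TCP orientation; "contact_force": force on the tool from outside, world axes, zero at the start; "wrist_torque": the same for the moment, N m; "opening": finger opening in m.
Only numpy, scipy, OpenCV 4.12 (cv2) and the standard library are available. Lean on these libraries where they do the work, as an engineer would, in place of code of your own. Each camera call takes 0.05 s, during which the arm holds its last target. There are 200 camera calls.

## Working session

There is one attempt and no reset: what is moved stays moved. The work goes in short steps, Python scripts to look and compute and a shell command to move; the robot and the scene stay as the last step left them, time stands still between calls to the robot, and variables do not carry over. Pictures are saved under pics/ and viewed, about 8 in all and at most 12, crops included, and the job is handed in when it is done.

```bash
mkdir -p pics
cat > h.py <<'E'
import numpy as np, cv2
from station import ctrl
def ray(name,uv,cal=None):
    c=cal or ctrl.calibration(name); R=np.array(c["R"]);t=np.array(c["t"])
    d=np.array([(uv[0]-c["cx"])/c["fx"],(uv[1]-c["cy"])/c["fy"]]);s=d.copy()
    for _ in range(20): s=d/(1+c["k1"]*(s@s))
    v=R.T@np.array([s[0],s[1],1]); return -R.T@t, v/np.linalg.norm(v)
def atz(name,uv,z,cal=None):
    o,v=ray(name,uv,cal); return o+v*(z-o[2])/v[2]
def proj(name,X,cal=None):
    c=cal or ctrl.calibration(name); p=np.array(c["R"])@np.array(X)+np.array(c["t"]); s=p[:2]/p[2]; s=s*(1+c["k1"]*(s@s))
    return np.array([c["fx"]*s[0]+c["cx"],c["fy"]*s[1]+c["cy"]])
def tri(rays):
    A=np.zeros((3,3));b=np.zeros(3)
    for o,v in rays:
        P=np.eye(3)-np.outer(v,v);A+=P;b+=P@o
    X=np.linalg.solve(A,b); return X,[np.linalg.norm((np.eye(3)-np.outer(v,v))@(X-o)) for o,v in rays]
def snap(name,f):
    im=ctrl.get_image(name); cv2.imwrite(f"pics/{f}.png",im[:,:,::-1]); return im
E
python3 - <<'E'
from h import *
for n in("scene","top"):
    snap(n,n+"0")
    for l in("carousel_knob","mill_mid","spoon_rest","jar1_mid","turntable"):
        print(n,l,[(round(b["conf"],2),np.round(b["rect"]).tolist()) for b in ctrl.boxes_of(n,l)])
    c=ctrl.calibration(n);print(-np.array(c["R"]).T@c["t"],c["fx"])
a,b=cv2.imread("pics/scene0.png"),cv2.imread("pics/top0.png")
o=ctrl.get_obs();print({k:np.round(v,3).tolist() for k,v in o.items()},ctrl.grip_point_offset)
E
```

```text
scene carousel_knob [(0.89, [267.0, 218.0, 18.0, 24.0])]
scene mill_mid [(0.92, [287.0, 209.0, 23.0, 52.0])]
scene spoon_rest [(0.72, [210.0, 217.0, 37.0, 42.0])]
scene jar1_mid [(0.79, [250.0, 215.0, 21.0, 43.0])]
scene turntable [(0.87, [225.0, 220.0, 113.0, 113.0])]
[ 0.95002057 -0.60696283  1.06613995] 549.8723685669519
top carousel_knob [(0.92, [375.0, 237.0, 25.0, 19.0])]
top mill_mid [(0.77, [326.0, 245.0, 26.0, 29.0])]
top spoon_rest [(0.67, [338.0, 314.0, 45.0, 45.0])]
top jar1_mid [(0.63, [352.0, 275.0, 27.0, 31.0]), (0.4, [479.0, 265.0, 82.0, 37.0])]
top turntable [(0.95, [322.0, 205.0, 110.0, 112.0])]
[0.40239516 0.00453773 1.09224349] 492.2506658136711
{'t': 0.6, 'q': [-1.276, 0.053, 1.613, 0.0, 1.476, -0.119], 'dq': [0.0, 0.001, 0.0, 0.0, 0.0, -0.0], 'effort': [-0.001, -39.341, -37.023, -0.0, 0.001, -0.0], 'tool_pos': [0.251, -0.572, 0.231], 'tool_rot': [3.075, 0.645, 0.0], 'contact_force': [0.328, 0.185, 0.326], 'wrist_torque': [0.012, 0.049, 0.04], 'opening': 0.086} 0.0187
```

View pics/scene0.png

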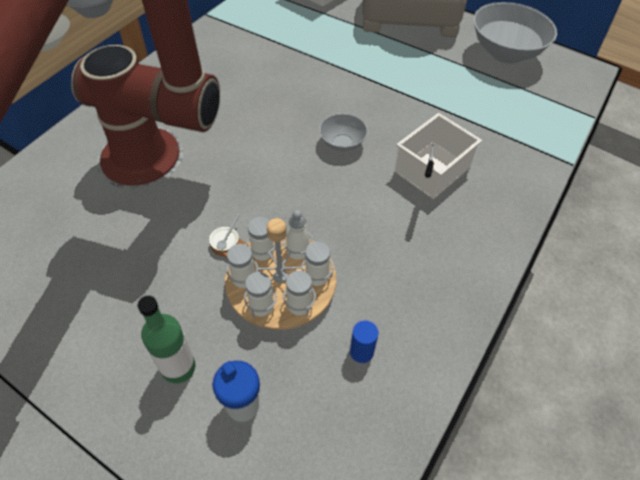

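View pics/top0.png

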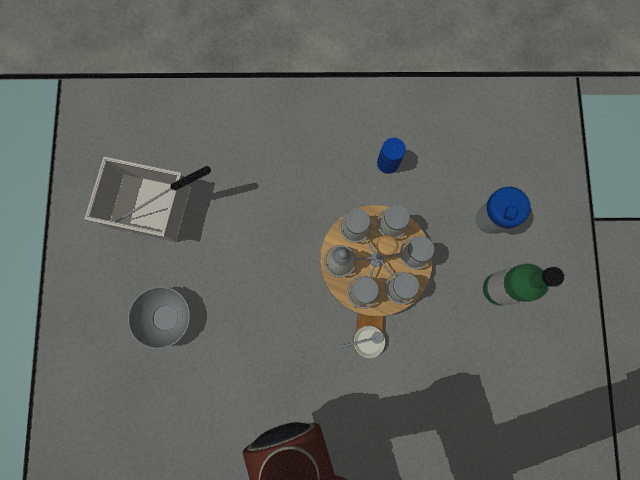

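The scene view shows the mill with its steel ball at (297,230), the knob at (277,230) and the spoon rest at (223,240). The top view shows the mill at (341,260) on the left, the knob at (387,245) and the rest at (369,342). The other containers are flat-lidded jars. The lone blue cylinder, at (391,155) in the top view, is the decoy.

```bash
cat >> h.py <<'E'
def mid(name,l):
    m=ctrl.outline_of(name,l)
    if not m: return None
    m=m[0]; M=m["mask"]; ys,xs=np.nonzero(M); return np.array([xs.mean(),ys.mean()]),m
E
python3 - <<'E'
from h import *
X={}
for l in("carousel_knob","spoon_rest","mill_mid"):
    p={n:mid(n,l) for n in("scene","top")}
    x,r=tri([ray(n,p[n][0]) for n in p]);X[l]=x
    print(l,{n:(p[n][0].round(1).tolist(),p[n][1]["rect"]) for n in p},x.round(4),np.round(r,4))
m=mid("top","turntable");ys,xs=np.nonzero(m[1]["mask"]);r=m[1]["rect"]
c=atz("top",(r[0]+r[2]/2,r[1]+r[3]/2),.038);print("disc centre",c)
k=X["carousel_knob"];s=X["spoon_rest"];w=X["mill_mid"]
for k in(k,c):
    f=s-k;v=w-k;print(np.hypot(*f[:2]),np.hypot(*v[:2]),np.degrees(np.arctan2(f[1],f[0])),np.degrees(np.arctan2(v[1],v[0])))
a=cv2.imread("pics/scene0.png")[195:335,205:355];b=cv2.imread("pics/top0.png")[195:365,305:445]
cv2.imwrite("pics/crop0.png",np.hstack([cv2.resize(a,(400,500)),cv2.resize(b,(400,500))]))
E
```

```text
carousel_knob {'scene': ([276.9, 230.2], [265.6, 219.6, 22.1, 22.9]), 'top': ([386.9, 245.7], [375.4, 236.5, 23.1, 20.8])} [ 0.5518 -0.1202  0.2108] [0.0005 0.0005]
spoon_rest {'scene': ([223.3, 240.4], [210.7, 227.2, 37.6, 28.9]), 'top': ([369.1, 336.5], [351.0, 314.9, 35.5, 41.8])} [ 0.3838 -0.1054  0.0279] [0.0052 0.0052]
mill_mid {'scene': ([297.5, 235.8], [286.8, 207.8, 22.6, 51.8]), 'top': ([340.0, 260.9], [328.3, 245.7, 26.1, 29.3])} [ 0.5416 -0.0396  0.0902] [0. 0.]
disc centre [ 0.54489849 -0.11971333  0.038     ]
0.16868750808617064 0.08127368034023505 174.9616137933725 97.20343353815471
0.16177929309394404 0.0801851619169753 174.92902302430866 92.35972868028199
```

View pics/crop0.png

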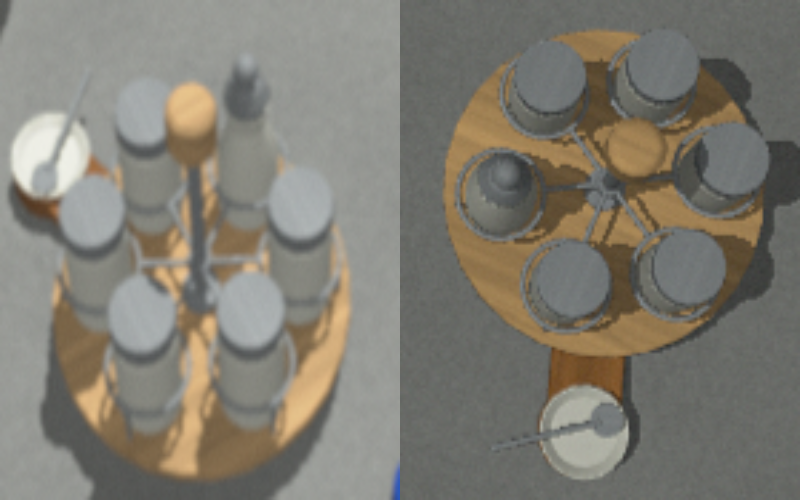

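The crops confirm it: the mill, with its ball and dome, is at top-view crop (507,170). The five others have flat lids, and the rest is at crop (584,432), straight below. The network's rest mask includes the spoon and tongue, so I'll refine the angles from the rim and lids.

Run:
```python
from h import *
T=lambda x,y:(305+(x-400)*.35,195+y*.34); S=lambda x,y:(205+x*.375,195+y*.28)
deg=lambda v:np.degrees(np.arctan2(v[1],v[0]))
k=np.array([.5518,-.1202,.21])
im=cv2.cvtColor(cv2.imread("pics/top0.png"),cv2.COLOR_BGR2HSV)
w=((im[...,1]<40)&(im[...,2]>150)).astype(np.uint8); w[:310]=0;w[365:]=0;w[:,:340]=0;w[:,395:]=0
ys,xs=np.nonzero(w);h=cv2.convexHull(np.c_[xs,ys].astype(np.float32));(cx,cy),r=cv2.minEnclosingCircle(h);print("rest px",cx,cy,r)
for p in((cx,cy),T(584,432)):
    s=atz("top",p,.026);print("rest",s.round(4),np.hypot(*(s-k)[:2]).round(4),deg(s-k).round(2))
print("rest tri",tri([ray("top",(cx,cy)),ray("scene",S(50,154))]))
for p in((552,75),(657,66),(733,160),(683,267),(571,281)):
    x=atz("top",T(*p),.133);print("lid",np.hypot(*(x-k)[:2]).round(4),deg(x-k).round(2),(deg(x-k)%60).round(2))
x,r=tri([ray("top",T(507,167)),ray("scene",S(246,66))]);print("ball",x.round(4),np.round(r,4),np.hypot(*(x-k)[:2]),deg(x-k))
for l in("oil_bottle","shaker"):
    b=ctrl.boxes_of("top",l);print(l,b[0]["rect"])
print(atz("top",(553,277),.27))
```

```text
rest px 368.8399963378906 341.7733459472656 15.551220893859863
rest [ 0.3764 -0.1013  0.026 ] 0.1764 173.84
rest [ 0.3762 -0.1025  0.026 ] 0.1765 174.23
rest tri (array([ 0.37595949, -0.10169759,  0.02590217]), [np.float64(0.0006247285905002875), np.float64(0.0006247285905001076)])
lid 0.0791 34.78 34.78
lid 0.0763 -21.99 38.01
lid 0.0793 -85.92 34.08
lid 0.0782 -147.66 32.34
lid 0.0825 154.92 34.92
ball [ 0.546  -0.0416  0.1753] [0.0015 0.0015] 0.07881970149861041 94.23151480221179
oil_bottle [484.2, 263.2, 79.7, 37.9]
shaker [475.8, 185.9, 54.1, 50.0]
[ 0.48664064 -0.39039069  0.27      ]
```

```bash
python3 -m creep '[[0,0,0,-40,0],[0,0,0,-80,0],[0,20,-15,-100,-0.1],[0,55,-38,-100,-0.2],[0,90,-60,-100,-0.3],[0,125,-82,-100,-0.4],[0,160,-104,-100,-0.5],[0,195,-126,-100,-0.6],[0,230,-148,-100,-0.72],[0,265,-170,-100,-0.84],[0,300,-192,-100,-0.96],[0,335,-214,-100,-1.08]]'
python3 - <<'E'
from h import *
from scipy.spatial.transform import Rotation as Ro
o=ctrl.get_obs();R=Ro.from_rotvec(o["tool_rot"]).as_matrix();d=np.array([.552,-.120,.31])-o["tool_pos"]
print("shift",(R.T@d*1000).round(1),"x dir",np.degrees(np.arctan2(R[1,0],R[0,0])),o["q"].round(2) if hasattr(o["q"],"round") else o["q"])
E
```

```text
t: 2.05
tool_pos: [0.4727, -0.2397, 0.3316]
tool_rot: [2.299, 2.14, 0.0]
contact_force: [0.4, -0.2, 0.1]
opening: 0.0858
shift [125.1  70.5  21.6] x dir 85.91840067942312 [-0.61 -0.22  1.7  -0.    1.66 -0.54]
```

```bash
python3 -m creep '[[0,30,17,5,-0.08],[0,60,34,10,-0.16],[0,90,51,15,-0.16],[0,115,65,20,-0.16],[0,125,70,20,-0.16],[0,125,70,20,-0.16],[0,125,70,20,-0.16]]'
python3 - <<'E'
from h import *
from scipy.spatial.transform import Rotation as Ro
c=ctrl.calibration("wrist");snap("wrist","w0")
m=mid("wrist","carousel_knob")
o=ctrl.get_obs();R=Ro.from_rotvec(o["tool_rot"]).as_matrix()
print(np.array(o["tool_pos"]).round(4),np.degrees(np.arctan2(R[1,0],R[0,0])))
print("tip->px knob top guess",proj("wrist",[.552,-.1202,.224],c))
if m: print(m[0],m[1]["rect"],m[1]["conf"],atz("wrist",m[0],.21,c),atz("wrist",m[0],.224,c))
E
```

```text
t: 2.63
tool_pos: [0.5513, -0.1226, 0.3115]
tool_rot: [2.126, 2.312, -0.001]
contact_force: [-0.8, -1.3, 0.2]
opening: 0.0857
[ 0.551  -0.1236  0.3118] 94.67529180803518
tip->px knob top guess [325.12579167 236.71796949]
[321.55140929 229.2814609 ] [295.7, 199.3, 50.9, 59.7] 0.83 [ 0.54938363 -0.1192524   0.21      ] [ 0.54904924 -0.11497888  0.224     ]
```

View pics/w0.png

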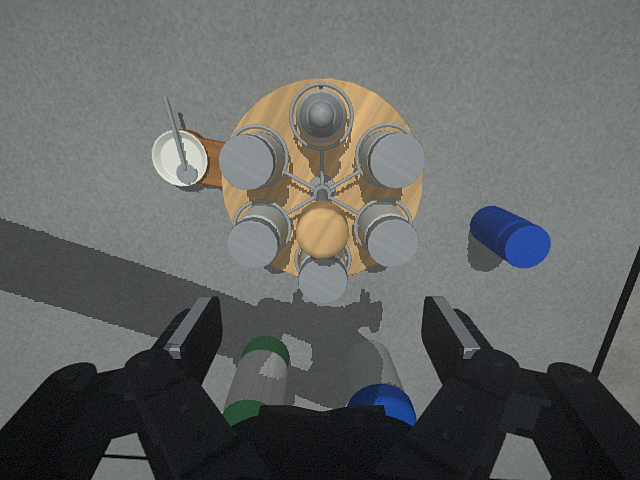

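The wrist view shows the knob at (322,233), midway between the fingers (inner edges about 220 and 424). The stem foot and the mill (321,116) are in the same column, so the mill lies along tool x, at about 94.7°. Both measurements agree, so I'll descend and grip.

```bash
python3 -m creep '[[0,4,0,20,0],[0,4,0,45,0],[0,4,0,70,0],[0,4,0,90,0],[0,4,0,105,0],[0,4,0,113,0],[0,4,0,116,0],[0,4,0,116,0],[0,4,0,116,0]]' 30
python3 - <<'E'
from h import *
from scipy.spatial.transform import Rotation as Ro
o=ctrl.get_obs();print(np.array(o["tool_pos"]).round(4))
c=ctrl.calibration("wrist");snap("wrist","w1")
m=mid("wrist","carousel_knob");print(m[0],m[1]["rect"],m[1]["conf"],atz("wrist",m[0],.21,c))
print(proj("wrist",[.551,-.12,.228],c), proj("wrist",[.551,-.12,.038],c))
E
```

```text
t: 3.48
tool_pos: [0.5516, -0.1191, 0.1967]
tool_rot: [2.127, 2.309, 0.001]
contact_force: [0.4, 0.2, -0.1]
opening: 0.0855
[ 0.5516 -0.1191  0.1967]
[320.49728453 318.93966942] [273.2, 262.2, 94.7, 111.4] 0.63 [ 0.54973761 -0.120692    0.21      ]
[323.87421552 343.37909696] [322.40964703 215.16734557]
```

View pics/w1.png

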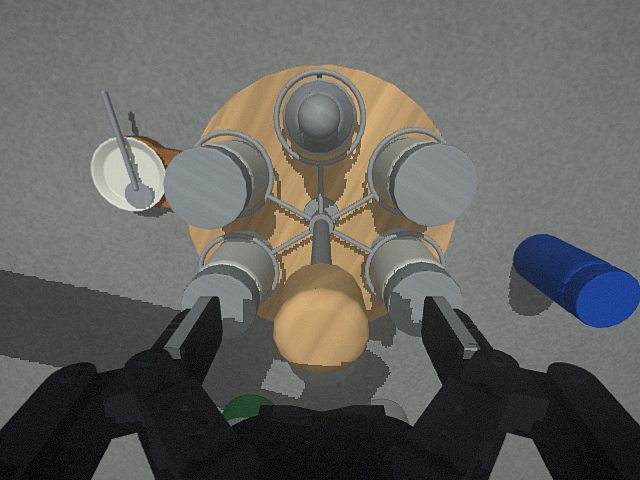

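The knob at (321,330) is centred between the fingers, with about 1 mm left to trim. I'll lower slightly and close.

```bash
python3 -m creep '[[0,-1,-1,3,0],[0,-1,-1,3,0],[80,-1,-1,3,0],[110,-1,-1,3,0],[130,-1,-1,3,0],[255,-1,-1,3,0],[255,-1,-1,3,0],[255,-1,-1,3,0],[255,-1,-1,3,0],[255,-1,-1,3,0],[255,-1,-1,3,0],[255,-1,-1,3,0]]' 40
python3 - <<'E'
from h import *
o=ctrl.get_obs();print({k:np.round(o[k],4).tolist() for k in("tool_pos","contact_force","wrist_torque","opening","q")})
c=ctrl.calibration("wrist");m=mid("wrist","mill_mid");print(m[0],m[1]["rect"])
m=mid("top","mill_mid");print("no new top pic",m and m[0])
E
```

```text
t: 4.58
tool_pos: [0.5512, -0.1193, 0.1929]
tool_rot: [2.126, 2.31, 0.003]
contact_force: [5.9, 1.6, -0.2]
opening: 0.0364
{'tool_pos': [0.5512, -0.1193, 0.1929], 'contact_force': [5.8549, 1.5936, -0.2007], 'wrist_torque': [0.1007, -0.9183, -0.024], 'opening': 0.0364, 'q': [-0.3457, -0.0676, 1.7974, 0.0011, 1.409, -0.4289]}
[319.33774403 117.59804772] [285.6, 76.9, 67.4, 81.8]
no new top pic [340.04693141 260.88628159]
```

Gripped: the opening is 36 mm on the 38 mm knob. Now I'll turn smoothly by about 79° anticlockwise, which is negative about tool z.

```bash
python3 -m creep '[[255,0,0.5,0,-0.01],[255,0,0.5,0,-0.03],[255,0,0.5,0,-0.06],[255,0,0.5,0,-0.1],[255,0,0.5,0,-0.15],[255,0,0.5,0,-0.2],[255,0,0.5,0,-0.25],[255,0,0.5,0,-0.3],[255,0,0.5,0,-0.34],[255,0,0.5,0,-0.37],[255,0,0.5,0,-0.39],[255,0,0.5,0,-0.4]]'
python3 - <<'E'
from h import *
from scipy.spatial.transform import Rotation as Ro
o=ctrl.get_obs();print({k:np.round(o[k],4).tolist() for k in("tool_pos","contact_force","wrist_torque","opening")})
R=Ro.from_rotvec(o["tool_rot"]).as_matrix();print(np.degrees(np.arctan2(R[1,0],R[0,0])))
snap("wrist","w2");m=mid("wrist","mill_mid");print(m[0],m[1]["rect"])
snap("top","t2");m=mid("top","mill_mid");print(m and (m[0],m[1]["rect"],m[1]["conf"]))
E
```

```text
t: 5.68
tool_pos: [0.5514, -0.1192, 0.1928]
tool_rot: [1.622, 2.688, 0.002]
contact_force: [5.4, 1.3, 0.9]
opening: 0.0358
{'tool_pos': [0.5514, -0.1192, 0.1928], 'contact_force': [5.4328, 1.283, 0.9177], 'wrist_torque': [0.2908, -0.9097, -0.042], 'opening': 0.0358}
117.77702799556026
[320.07174603 117.16126984] [284.4, 75.2, 71.3, 83.0]
(array([340.35737705, 273.91803279]), [332.0, 259.1, 18.1, 28.7], 0.57)
```

The mill stays at (320,117) in the wrist view, so the carousel is turning with the grip and not slipping. Continuing.

```bash
python3 -m creep '[[255,0,0,0,-0.01],[255,0,0,0,-0.03],[255,0,0,0,-0.06],[255,0,0,0,-0.1],[255,0,0,0,-0.15],[255,0,0,0,-0.2],[255,0,0,0,-0.25],[255,0,0,0,-0.3],[255,0,0,0,-0.35],[255,0,0,0,-0.4],[255,0,0,0,-0.45],[255,0,0,0,-0.5]]' && python3 -m creep '[[255,0,0,0,-0.05],[255,0,0,0,-0.1],[255,0,0,0,-0.15],[255,0,0,0,-0.2],[255,0,0,0,-0.25],[255,0,0,0,-0.3],[255,0,0,0,-0.35],[255,0,0,0,-0.39],[255,0,0,0,-0.42],[255,0,0,0,-0.44],[255,0,0,0,-0.45],[255,0,0,0,-0.45]]'
cat > m.py <<'E'
from h import *
import sys
from scipy.spatial.transform import Rotation as Ro
o=ctrl.get_obs();print({k:np.round(o[k],4).tolist() for k in("tool_pos","contact_force","wrist_torque","opening")})
R=Ro.from_rotvec(o["tool_rot"]).as_matrix();print("tool x dir",np.degrees(np.arctan2(R[1,0],R[0,0])))
g=sys.argv[1]
c=ctrl.calibration("wrist");snap("wrist","w"+g);m=mid("wrist","mill_mid");s=mid("wrist","spoon_rest")
print(m[0],m[1]["rect"],s and (s[0],s[1]["rect"]))
for n in("top","scene"):
    snap(n,n+g);p=mid(n,"mill_mid");print(n,p and (p[0],p[1]["rect"],p[1]["conf"]))
a=cv2.imread(f"pics/w{g}.png");b=cv2.resize(cv2.imread(f"pics/top{g}.png")[195:365,305:445],(395,480));d=cv2.resize(cv2.imread(f"pics/scene{g}.png")[195:335,205:355],(400,480))
a=cv2.resize(a,(800,600));cv2.imwrite(f"pics/a{g}.png",a);cv2.imwrite(f"pics/b{g}.png",np.hstack([d,b]))
E
python3 m.py 3
```

```text
t: 6.88
tool_pos: [0.5517, -0.1191, 0.1928]
tool_rot: [0.904, 3.006, 0.002]
contact_force: [6.5, 2.1, 0.0]
opening: 0.0366
t: 7.88
tool_pos: [0.5518, -0.1188, 0.1928]
tool_rot: [0.214, 3.131, 0.002]
contact_force: [6.0, 1.7, 0.2]
opening: 0.0359
{'tool_pos': [0.5518, -0.1188, 0.1928], 'contact_force': [6.0197, 1.7065, 0.1642], 'wrist_torque': [0.5475, -1.0001, 0.0237], 'opening': 0.0359}
tool x dir 172.19376564206445
[319.98855205 116.8757685 ] [284.6, 75.8, 71.5, 80.6] (array([427.85390288, 180.32322249]), [373.3, 137.5, 108.2, 90.3])
top (array([520.64496314, 283.93120393]), [482.9, 261.1, 82.9, 40.5], 0.48)
scene (array([252.35045872, 244.73027523]), [240.1, 217.0, 26.5, 47.9], 0.95)
```

View pics/a3.png

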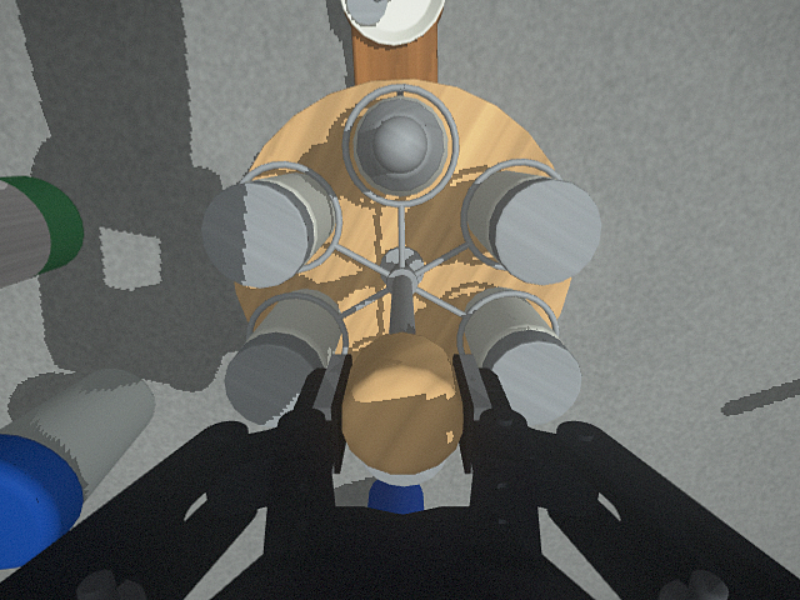

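View pics/b3.png

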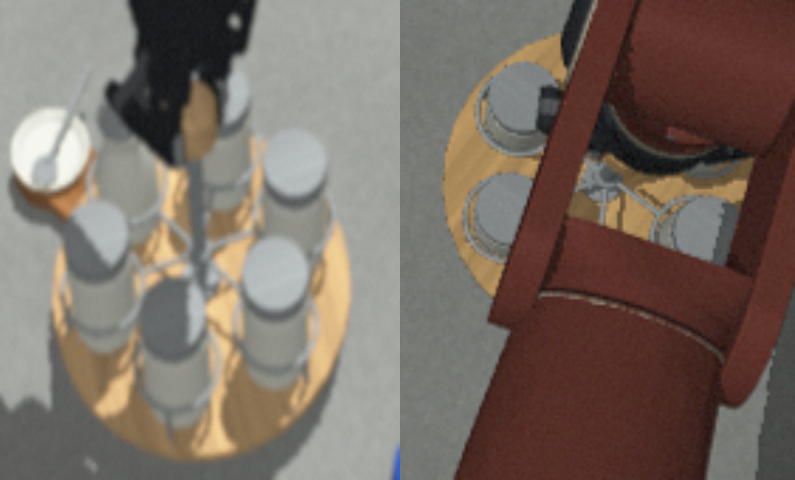

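The wrist view (800 px wide) shows the mill at (400,145), the stem foot at (401,283) and the rest's rim centred at about (393,0). That is slightly left, so a small further turn is needed. I'll compute it from the images.

Run:
```python
from h import *
deg=lambda v:np.degrees(np.arctan2(v[1],v[0]))
a=lambda x,y,z:atz("wrist",((x+.5)/1.25-.5,(y+.5)/1.25-.5),z)
f=a(401,283,.045);r=a(393,0,.026);t1=a(396,70,.015);b=a(400,143,.168);h=a(402,147,.073)
print("foot",f.round(4),"rest",r.round(4),"tongue",t1.round(4),"ball",b.round(4),"hoop",h.round(4))
for k in(f,np.array([.5515,-.1195,0])):
    print([(n,deg(p-k).round(2),np.hypot(*(p-k)[:2]).round(4)) for n,p in(("rest",r),("tongue",t1),("ball",b),("hoop",h))])
```

```text
foot [ 0.5588 -0.12    0.045 ] rest [ 0.3833 -0.1007  0.026 ] tongue [ 0.4202 -0.1042  0.015 ] ball [ 0.4696 -0.1078  0.168 ] hoop [ 0.4698 -0.107   0.073 ]
[('rest', np.float64(173.73), np.float64(0.1766)), ('tongue', np.float64(173.5), np.float64(0.1395)), ('ball', np.float64(172.24), np.float64(0.09)), ('hoop', np.float64(171.72), np.float64(0.0899))]
[('rest', np.float64(173.62), np.float64(0.1693)), ('tongue', np.float64(173.35), np.float64(0.1322)), ('ball', np.float64(171.89), np.float64(0.0827)), ('hoop', np.float64(171.33), np.float64(0.0827))]
```

```bash
python3 -m creep '[[255,0,0,0,-0.01],[255,0,0,0,-0.02],[255,0,0,0,-0.03],[255,0,0,0,-0.03],[255,0,0,0,-0.03],[255,0,0,0,-0.03],[255,0,0,0,-0.03],[255,0,0,0,-0.03]]'; python3 m.py 4
```

```text
t: 8.9
tool_pos: [0.5518, -0.1187, 0.1928]
tool_rot: [0.167, 3.134, 0.002]
contact_force: [5.4, 2.8, 0.5]
opening: 0.0358
{'tool_pos': [0.5518, -0.1187, 0.1928], 'contact_force': [5.4068, 2.8323, 0.517], 'wrist_torque': [0.5142, -1.024, -0.0381], 'opening': 0.0358}
tool x dir 173.89505648289844
[319.83581781 116.7884058 ] [284.9, 76.2, 71.0, 83.9] (array([320.58766732,  30.74939653]), [279.2, 0.0, 83.4, 65.9])
top None
scene (array([251.64448052, 245.13311688]), [239.8, 224.3, 24.3, 43.3], 0.68)
```

View pics/a4.png

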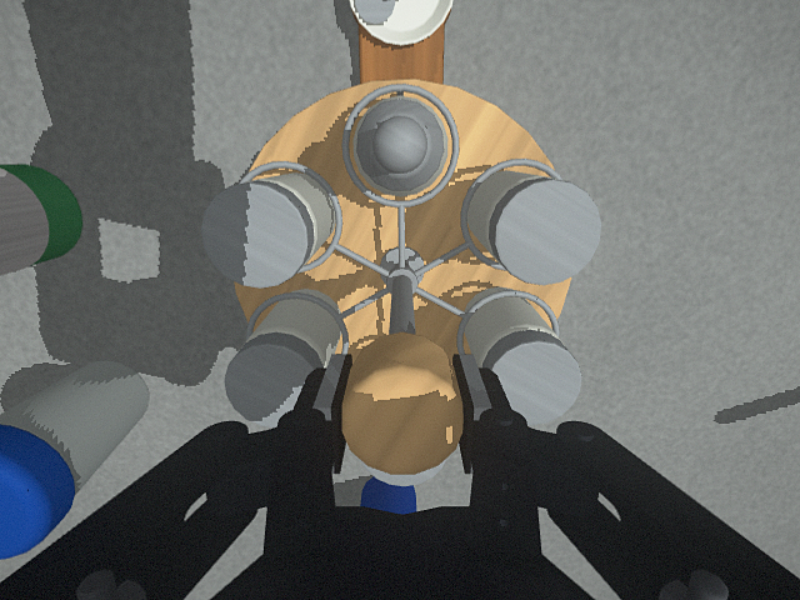

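The rest (400), tongue (402), mill (400), hoop (402) and stem foot (401) now share a column, all jars are upright, and the knob is still gripped. Handing in.

```bash
python3 -c "
from station import ctrl
o=ctrl.get_obs();print(o['t'],o['opening'],abs(o['dq']).max());print(ctrl.finish_job())"
```

```text
9.25 0.0364709478651779 0.0017179797762996649
the job is handed in; nothing more can be done
None
```

The pepper mill now stands at the front, straight behind the spoon rest, and the gripper is still closed on the knob, holding the carousel still. I gripped the knob at 40 N and turned the carousel about 79° anticlockwise by that grip alone. The job took about 9 s of robot time.

**Final checks:**
- **Alignment:** in the last wrist picture the rest, tongue, mill, hoop and stem foot lie within 2 px of one column, well under 1°.
- **Grip:** the mill kept its place in the wrist picture all through the turn, so the knob did not slip. The fingers stand 36 mm apart on the 38 mm knob, and the arm was at rest when I handed in.
- **Forces:** readings between moves showed about 6–7 N on the tool at most.
- **Jars:** the four in the last wrist picture stand upright in their hoops. The fifth is hidden behind the knob; it was standing in the scene camera picture just before the last 2° of turn.

**Failed or disagreeing checks:**
- **Top camera:** the arm hid the mill from it at the end. It first reported something else with low confidence, then nothing.
- **Axis position:** the wrist camera put the stem foot 7 mm from the knob's measured axis. The front directions still agreed to within about 0.5°.
- **Other things on the counter:** I did not measure them again; no move was planned to touch them.

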